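# Sweep the old spark plugs into the scrap box and lock its lid

### The job

Take the bench hoe by its wooden handle and sweep the four worn spark plugs through the open mouth of the green scrap box, well inside so that the lid can shut, without touching a plug with the gripper, and put the hoe back down on the bench. Then press the lid shut and lock it: turn the black wing in line with the yellow marks, push it fully in against its spring, give it a quarter turn clockwise to the red marks and let go. Leave the piston and the red screwdriver beside the work where they are.

Things in the scene. Friction and masses are not known exactly. Their poses are not given: they have to be found in the camera images.
- hoe: bench hoe lying on the bench: steel blade 130 mm wide (161 mm over the cranked ends, which lean 17 mm forwards), 46 mm tall, 3 mm thick, upright on its lower edge at the +x end; light wooden handle sloping down to its tail on the bench. Origin on the bench under the grip; +x from tail (x -120 mm) to blade (x +75 mm), z up. 0.24 kg
- hoe_grip (a point): middle of the handle where it is best gripped, firmly (45 N is good), 75 mm behind the blade, 29 mm above the bench: 22 mm wide across (the hoe's y), 24 mm high, sloping 8 degrees. The hoe balances about 45 mm ahead of it
- hoe_blade (a point): middle of the blade's lower edge. Carried 5 mm above the bench it still pushes the plugs and clears the box's lip and floor
- plug_1: worn spark plug, white and grey, 72 mm long, 18 mm over its hexagon, 16 mm high, lying on the bench along its own y axis; origin under its middle, z up at the start (it may roll); 55 g
- plug_2: worn spark plug, white and grey, 72 mm long, 18 mm over its hexagon, 16 mm high, lying on the bench along its own y axis; origin under its middle, z up at the start (it may roll); 55 g
- plug_3: worn spark plug, white and grey, 72 mm long, 18 mm over its hexagon, 16 mm high, lying on the bench along its own y axis; origin under its middle, z up at the start (it may roll); 55 g
- plug_4: worn spark plug, white and grey, 72 mm long, 18 mm over its hexagon, 16 mm high, lying on the bench along its own y axis; origin under its middle, z up at the start (it may roll); 55 g
- scrap_box: green sheet-steel box, screwed down to the bench, 180 mm deep (x), 200 mm wide (y), walls 60 mm high, 3 mm thick at the sides and the back (+x); floor 3 mm thick. The -x side is the open mouth. Origin on the bench under its centre, z up. A tie bar (x from -2 to +32 mm, underside 53 mm above the bench) crosses it under the lid
- box_mouth (a point): middle of the mouth on the bench plane, at the box's x = -90 mm; 194 mm clear width; the lip slopes down to the bench 18 mm in front of it. Sweep the blade about 45 to 60 mm in past it, no more
- lid (a joint): lid hinge along the box's y axis: 0 = shut (top plate level, its top 63 mm above the bench, the 50 mm down-turned apron at its front closing the mouth), grows as it opens, to 1.6. Starts at 1.38 to 1.52, held by hinge friction (0.3 N m). When open, the apron juts towards the mouth with its outer face up, so pressing down there, at the front edge, shuts the lid
- lid_edge (a point): middle of the lid's front top edge, where top plate and apron meet; it travels on an arc of 184 mm radius about the hinge. To shut the lid, press on the apron just in front of this edge at first; below about 1 rad keep some 20 mm behind the edge, on the top plate, or the finger slips down before the apron and jams
- lid_hinge (a point): point on the lid's hinge axis, at the back of the box, 61 mm above the bench
- stud (a joint): turn of the black wing fastener on the lid: 0 = wing across the lid (along the box's y), in line with the two yellow marks, where alone (within 0.15) its hidden cross bar fits the slot in the tie bar; grows clockwise seen from above; 1.57 = wing front to back, in line with the red marks (stop at 1.6). Starts at 0.35 to 0.95, light friction
- stud_push (a joint): how far the wing is pushed in, m: 0 = sprung out, 0.0095 = fully in (spring 2.7 to 7 N). Lid shut and wing out of line, it stops at 0.0015; in line it goes fully in, where alone (beyond 0.008) it can be turned; turned a quarter and let go, it springs back to 0.0075, hooked under the tie bar: locked
- stud_grip (a point): point on the wing's axis to grip, 7 mm below its top (about 99 mm above the bench with the lid shut and the wing out). Axis upright when the lid is shut. The wing is 48 mm long, 11 mm thick, 26 mm tall; fingertips may reach at most 22 mm below this point, as the wing sinks 9.5 mm towards the lid
- piston_1: bare metal piston standing near the hoe (the nearer to the box of two alike), 66 mm across, 54 mm high; bystander; origin under its centre
- screwdriver_red: red-handled screwdriver lying on the bench beside the timber block, 225 mm long along its own y axis, 27 mm high; bystander; origin under its middle
Not all that is in view belongs to the job. Leave any blue look-alike of the plug_2 alone.

How it is judged:
On the way, in this order (a step that is already met when the one before it is completed fails the run):
1. all four spark plugs are inside the box, with the lid still open (x of plug_1 in the frame of scrap_box between -0.06 and 0.09 m and y of plug_1 in the frame of scrap_box between -0.097 and 0.097 m and z of plug_1 in the frame of scrap_box between -0.005 and 0.045 m and x of plug_2 in the frame of scrap_box between -0.06 and 0.09 m and y of plug_2 in the frame of scrap_box between -0.097 and 0.097 m and z of plug_2 in the frame of scrap_box between -0.005 and 0.045 m and x of plug_3 in the frame of scrap_box between -0.06 and 0.09 m and y of plug_3 in the frame of scrap_box between -0.097 and 0.097 m and z of plug_3 in the frame of scrap_box between -0.005 and 0.045 m and x of plug_4 in the frame of scrap_box between -0.06 and 0.09 m and y of plug_4 in the frame of scrap_box between -0.097 and 0.097 m and z of plug_4 in the frame of scrap_box between -0.005 and 0.045 m and value of joint lid above 0.8 rad), for 0.2 s.
2. the hoe lies on the bench, let go, and the lid is shut (height (world z) of each of hoe_grip, hoe_blade below 0.085 m and linear speed of hoe below 0.03 m/s and contact force between the fingers and hoe below 0.2 N and value of joint lid below 0.05 rad), for 0.2 s.
At the end, for the whole second after the job is handed in: All four spark plugs lie inside the box (each plug's middle at least 30 mm behind the mouth), the hoe lies on the bench at rest, let go, and the lid is shut (under 0.04 rad) and locked: the wing is hooked at least 6 mm in and turned at least 1.25 rad from the yellow marks towards the red ones (x of plug_1 in the frame of scrap_box between -0.06 and 0.09 m and y of plug_1 in the frame of scrap_box between -0.097 and 0.097 m and z of plug_1 in the frame of scrap_box between -0.005 and 0.045 m and x of plug_2 in the frame of scrap_box between -0.06 and 0.09 m and y of plug_2 in the frame of scrap_box between -0.097 and 0.097 m and z of plug_2 in the frame of scrap_box between -0.005 and 0.045 m and x of plug_3 in the frame of scrap_box between -0.06 and 0.09 m and y of plug_3 in the frame of scrap_box between -0.097 and 0.097 m and z of plug_3 in the frame of scrap_box between -0.005 and 0.045 m and x of plug_4 in the frame of scrap_box between -0.06 and 0.09 m and y of plug_4 in the frame of scrap_box between -0.097 and 0.097 m and z of plug_4 in the frame of scrap_box between -0.005 and 0.045 m and height (world z) of each of hoe_grip, hoe_blade below 0.085 m and linear speed of hoe below 0.03 m/s and contact force between the fingers and hoe below 0.2 N and value of joint lid below 0.04 rad and value of joint stud_push above 0.006 m and value of joint stud above 1.25 rad); the robot touches nothing.
It fails at once if a spark plug is touched by the gripper or arm instead of the hoe (contact force between any of the fingers, the arm and plug_1 above 0.5 N or contact force between any of the fingers, the arm and plug_2 above 0.5 N or contact force between any of the fingers, the arm and plug_3 above 0.5 N or contact force between any of the fingers, the arm and plug_4 above 0.5 N).
It fails at once if a bystander is moved more than 30 mm or tipped over (distance of any of piston_1, screwdriver_red from where it was at the start of the episode above 0.03 m or angle between any of piston_1, screwdriver_red's own z axis and vertical above 0.4 rad).
It also fails if it takes over 72 s, if anything falls off the work surface, if the arm or the gripper's body presses on something with over 40 N, if the wrist force passes 120 N, or if a joint passes its speed limit or range.

### The arm

A 6-joint arm with a two-finger parallel gripper is mounted at the origin on a cart in front of the work surface, level with it; the furniture and walls round the work are solid. World frame = base frame: x ahead of the robot, y to its left, z up, the work surface at z = 0. Lengths are in m, angles in rad, forces in N, time in s.
With the tool pointing down it reaches from about 0.275 to 0.875 m from the base axis. Payload 12.5 kg.
Tool frame: the origin (TCP) lies at the very end of the fingers, on their centre line; the grasp point (between the pads) lies 19 mm behind it (env.hold_point_z is the distance from the TCP to the grasp point, in m); x points along the fingers, y is the direction in which the jaws open and shut, and the axes are right-handed (so a half turn about x gives the same grasp; the last joint's range is limited). The gripper opens to 85 mm and grips with 20 to 120 N. Pads are 22 mm wide; open, the fingers measure 114 mm over their backs; the gripper's body (76 mm by 85 mm) begins 54 mm behind the grasp point. The pads swing forward as they close: fully open they stand 13 mm farther back than shut.
Start: joints at [1.235, 0.351, 1.652, -0, 1.139, -0.085], TCP at [0.136, 0.533, 0.231] pointing down, gripper open.
Joint ranges: [-2.75, 2.75], [-0.79, 2.1], [0.01, 2.65], [-1.57, 4.71], [0.07, 3.14], [-2.87, 2.87]. Speed limits (rad/s): [2.22, 2.22, 2.79, 3.14, 3.14, 3.14].

### API

Orientations are given as a unit quaternion [x, y, z, w].
In Python, from cell import env gives the robot as it stands. The module is installed in compiled form; this text tells all that it offers.
- The arm moves only by the tool apply_moves, never from a script. Its argument "rows" is a list of rows, each a list of 7 numbers: the shift along the tool's x, y, z each as a share of 0.5 m, from -1 to 1, then the turn, a rotation vector about the tool's x, y, z each as a share of 1.5 rad, from -1 to 1, then the closure in counts, from 0 (fully open) to 255 (shut). A call has 1 to 5 rows; each row is the pose to reach, as a shift and turn from the pose commanded when the call began, along the tool's axes at that moment; what a row does not reach only later rows make up. A row lasts 1/12 s, in which the tool goes at most 41.7 mm and 7.16 degrees, less where a joint would pass 70% of its speed; a pose out of reach is approached as far as the arm can. A call with a number of a shift or a turn outside -1 to 1 is refused whole. A call with a gripper value outside its range is refused whole. The fingers move at their own pace and stop on an object; "newtons" is the grip in N (left out, the last holds). Time passes only in rows, so rows that repeat a pose let the fingers close. It gives the time, the measured TCP pose, the force and the opening at its end, in the units of the state.
- env.get_state(): the state, without advancing time (a new reading comes with each control period).
- env.get_image(name): name is "side" or "top"; returns the picture (400x640x3 uint8, blue, green, red); there is no depth.
- env.camera_params(name): a dict with "fx", "fy", "cx", "cy" (pixels), "dist" ([k1, k2, p1, p2, k3] as OpenCV has them; the pictures are not rectified), "R" (3x3) and "t" (3): a world point X has camera coordinates R X + t. Camera axes: x right, y down, z forward; pixel columns grow to the right and rows downward; lengths in m; the calibration is good to about 2 mm. A picture is of the moment at which its call begins. camera_params takes no time and is no camera call.
- env.close_job(): hands the job in, once; it reports no verdict.
The state is a dict: "t": time; "joints": joint angles; "dq": joint speeds; "joint_efforts": joint torques, N m; "position": TCP position; "ee_rot": TCP orientation; "wrist_force": force on the tool from outside, world axes, zero at the start; "moment": the same for the moment, N m; "opening": finger opening in m.
Only numpy, scipy, OpenCV 4.12 (cv2) and the standard library are available. Lean on these libraries where they do the work, as an engineer would, in place of code of your own. Each camera call takes 0.05 s, during which the arm holds its last target. There are 200 camera calls.

## Working session

There is one attempt and no reset: what is moved stays moved. The work goes in short steps, Python scripts to look and compute and a tool call to move; the robot and the scene stay as the last step left them, time stands still between calls to the robot, and variables do not carry over. Pictures are saved under pics/ and viewed, about 8 in all and at most 12, crops included, and the job is handed in when it is done.

Besides the shell and the picture viewer there is one more tool, called after "Emit:" in YAML: its name, and indented under it one key for each argument. apply_moves: Moves the arm, as the interface text tells. Shift numbers are shares of 0.5 m and turn numbers shares of 1.5 rad, none past 1 either way. Its arguments: {"type":"object","properties":{"rows":{"type":"array","items":{"type":"array","items":{"type":"number"}}},"newtons":{"type":"number"}},"required":["rows"]}

```bash
mkdir -p pics; python3 - <<'E'
from cell import env
import cv2,numpy as np
np.set_printoptions(precision=4,suppress=True)
for n in("top","side"):
    cv2.imwrite(f"pics/{n}0.png",env.get_image(n))
    print({k:np.array(v) for k,v in env.camera_params(n).items()})
print(env.get_state(),env.hold_point_z)
E
```

```text
{'fx': array(424.3155), 'fy': array(424.3155), 'cx': array(326.3429), 'cy': array(198.9017), 'dist': array([0.0094, 0.    , 0.    , 0.    , 0.    ]), 'R': array([[-0.0294, -0.9992, -0.0273],
       [-0.9969,  0.0313, -0.0726],
       [ 0.0734,  0.0251, -0.997 ]]), 't': array([-0.0505,  0.5307,  1.0891])}
{'fx': array(446.2739), 'fy': array(446.2739), 'cx': array(318.3341), 'cy': array(197.514), 'dist': array([-0.0807,  0.    ,  0.    ,  0.    ,  0.    ]), 'R': array([[ 0.8704, -0.4921,  0.0138],
       [-0.2087, -0.3942, -0.895 ],
       [ 0.4459,  0.7761, -0.4458]]), 't': array([-0.4735,  0.158 ,  1.2092])}
{'t': 0.1, 'joints': array([ 1.2354,  0.3512,  1.6524,  0.    ,  1.1391, -0.0846]), 'dq': array([-0.0006, -0.0025, -0.0017,  0.0019, -0.0003,  0.0007]), 'joint_efforts': array([  0.    , -50.683 , -29.1872,  -0.0001,   0.0027,   0.    ]), 'position': array([0.1364, 0.5325, 0.2308]), 'ee_rot': array([ 0.0881,  0.7016, -0.0888,  0.7015]), 'wrist_force': array([ 0.1717,  0.5165, -0.2778]), 'moment': array([-0.0027, -0.0253, -0.0727]), 'opening': 0.08533784741584083} 0.0187
```

View pics/top0.png

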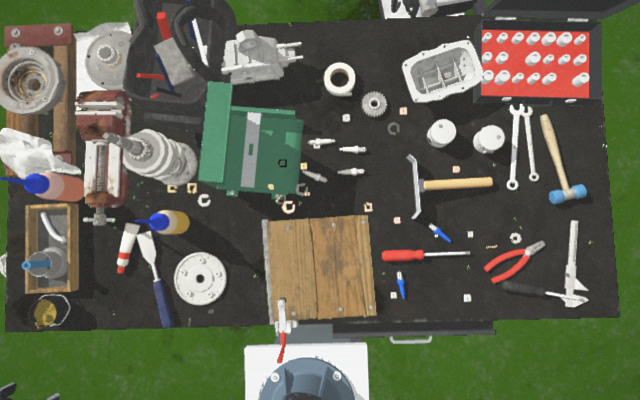

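View pics/side0.png

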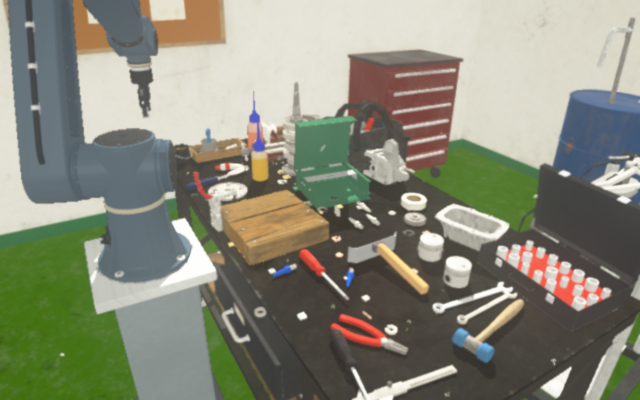

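Top view: the green box is at (250,140) with its lid raised on the left and its mouth facing right. White plugs are at (320,142), (352,149), (315,176) and (351,172). The hoe blade is at (415,185), with the handle running to (492,183). The pistons are at (441,133) and (489,138), and the red screwdriver at (425,255). The blue look-alikes at (440,232) and (402,285) stay untouched.

```bash
cat > h.py <<'E'
import cv2,numpy as np
from scipy.spatial.transform import Rotation as Ro
from cell import env
np.set_printoptions(precision=4,suppress=True)
def cam(n):
    p=env.camera_params(n);K=np.array([[p['fx'],0,p['cx']],[0,p['fy'],p['cy']],[0,0,1]])
    return K,np.array(p['dist'],float),np.array(p['R']),np.array(p['t'])
def ray(n,uv):
    K,d,R,t=cam(n);q=cv2.undistortPoints(np.array(uv,float).reshape(-1,1,2),K,d).reshape(-1,2)
    return -R.T@t,np.c_[q,np.ones(len(q))]@R
def plane(n,uv,z):
    o,v=ray(n,uv);return o+v*((z-o[2])/v[:,2])[:,None]
def tri(a,b):  # top uv, side uv -> point, miss
    o1,v1=ray("top",a);o2,v2=ray("side",b);v1=v1[0];v2=v2[0]
    s=np.linalg.lstsq(np.c_[v1,-v2],o2-o1,rcond=None)[0];p,q=o1+s[0]*v1,o2+s[1]*v2
    return (p+q)/2,np.linalg.norm(p-q)
def proj(n,X):
    K,d,R,t=cam(n);return cv2.projectPoints(np.array(X,float).reshape(-1,3),cv2.Rodrigues(R)[0],t,K,d)[0].reshape(-1,2)
def go(pos,xax,yax,cur=None):
    "row numbers from the present measured pose to target pose"
    s=env.get_state();R0=Ro.from_quat(s['ee_rot']);x=np.array(xax,float);y=np.array(yax,float)
    R1=Ro.from_matrix(np.c_[x,y,np.cross(x,y)])
    return np.r_[R0.inv().apply(np.array(pos)-s['position'])/.5,(R0.inv()*R1).as_rotvec()/1.5]
def save(n,name,c=None,k=1):
    im=env.get_image(n)
    if c: im=im[c[1]:c[3],c[0]:c[2]]
    cv2.imwrite("pics/"+name,cv2.resize(im,None,fx=k,fy=k,interpolation=cv2.INTER_CUBIC));return im
E
python3 - <<'E'
from h import *
im=save("top","top1.png",(190,75,510,235),2.5)
save("side","side1.png",(280,105,480,305),3)
T=env.get_image("top");hsv=cv2.cvtColor(T,cv2.COLOR_BGR2HSV)
# plugs + blade: bright, low saturation; 
def blobs(m,box,amin):
    z=np.zeros_like(m);z[box[1]:box[3],box[0]:box[2]]=m[box[1]:box[3],box[0]:box[2]]
    for c in cv2.findContours(z,cv2.RETR_EXTERNAL,cv2.CHAIN_APPROX_NONE)[0]:
        if cv2.contourArea(c)>amin: yield c
m=((hsv[...,2]>85)&(hsv[...,1]<70)).astype(np.uint8)
for c in blobs(m,(300,110,510,240),25):
    (u,v),(w,h),a=cv2.minAreaRect(c);print("grey",(round(u,1),round(v,1)),round(w,1),round(h,1),round(a,1),plane("top",(u,v),.008)[0])
w=((hsv[...,0]>10)&(hsv[...,0]<30)&(hsv[...,1]>70)&(hsv[...,2]>120)).astype(np.uint8)
for c in blobs(w,(400,160,510,210),60):
    r=cv2.minAreaRect(c);print("wood",r,plane("top",cv2.boxPoints(r),.025))
g=((hsv[...,0]>65)&(hsv[...,0]<95)&(hsv[...,1]>90)).astype(np.uint8)
for c in blobs(g,(180,70,320,210),200):
    a=cv2.approxPolyDP(c,3,True).reshape(-1,2);print("green",a.tolist())
E
```

```text
grey (470.0, 234.0) 6.0 6.0 90.0 [ 0.4268 -0.4361  0.008 ]
grey (432.0, 226.5) 7.8 4.9 45.0 [ 0.449  -0.3393  0.008 ]
grey (396.5, 219.5) 7.0 7.0 90.0 [ 0.47   -0.2481  0.008 ]
grey (367.5, 207.0) 10.0 9.0 90.0 [ 0.505  -0.1737  0.008 ]
grey (304.1, 191.5) 8.3 9.2 81.9 [ 0.5512 -0.0082  0.008 ]
grey (314.3, 175.9) 26.7 7.5 14.0 [ 0.5916 -0.0361  0.008 ]
grey (350.5, 171.0) 8.0 27.0 90.0 [ 0.6016 -0.1324  0.008 ]
grey (456.0, 168.5) 7.0 8.0 90.0 [ 0.599 -0.409  0.008]
grey (416.5, 186.0) 65.0 16.3 85.2 [ 0.5562 -0.304   0.008 ]
grey (352.5, 149.0) 8.0 27.0 90.0 [ 0.6602 -0.1396  0.008 ]
grey (321.0, 143.0) 10.0 28.0 90.0 [ 0.6793 -0.0565  0.008 ]
grey (489.0, 139.0) 26.9 32.5 45.0 [ 0.6742 -0.4989  0.008 ]
grey (393.5, 128.0) 12.0 11.0 90.0 [ 0.7127 -0.2502  0.008 ]
grey (441.0, 133.0) 25.5 31.1 45.0 [ 0.6948 -0.3745  0.008 ]
grey (346.0, 117.5) 7.0 8.0 90.0 [ 0.7457 -0.1252  0.008 ]
grey (403.0, 112.0) 4.0 8.0 90.0 [ 0.755  -0.2771  0.008 ]
grey (373.5, 113.5) 7.0 21.0 90.0 [ 0.7539 -0.1987  0.008 ]
wood ((457.99688720703125, 182.9446258544922), (9.54084300994873, 68.33906555175781), 86.8201675415039) [[ 0.5693 -0.3197  0.025 ]
 [ 0.5734 -0.4945  0.025 ]
 [ 0.5487 -0.4944  0.025 ]
 [ 0.5446 -0.32    0.025 ]]
green [[209, 82], [199, 180], [214, 186], [211, 182], [217, 181], [221, 184], [219, 188], [228, 189], [227, 195], [231, 188], [237, 195], [245, 122], [242, 115], [255, 110], [266, 113], [261, 122], [257, 162], [260, 173], [256, 175], [254, 190], [242, 189], [269, 191], [272, 198], [282, 190], [294, 192], [297, 181], [292, 178], [298, 176], [298, 129], [302, 121], [294, 121], [289, 115], [294, 116], [294, 111], [230, 106], [231, 84]]
```

View pics/top1.png

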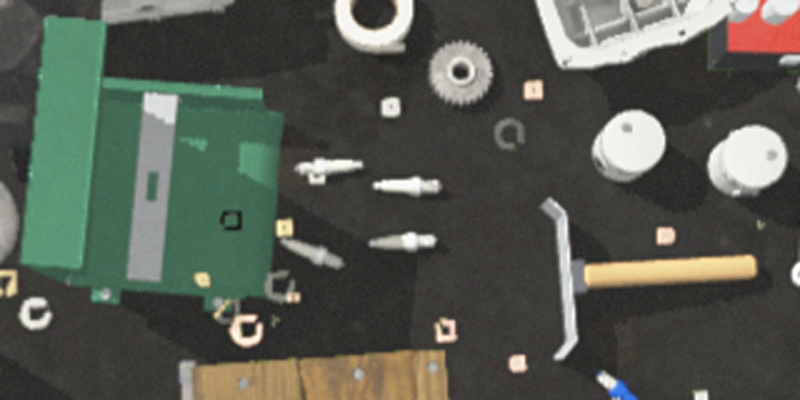

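View pics/side1.png

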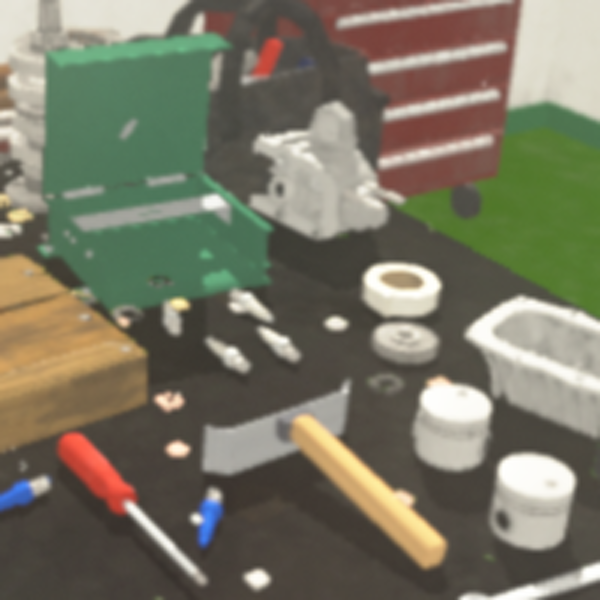

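```bash
python3 - <<'E'
from h import *
c=lambda u,v:(190+u/2.5-.3,75+v/2.5-.3)
def seg(n,a,b,z):
    P=plane("top",[c(*a),c(*b)],z);d=P[1]-P[0];print(n,P[:,:2].ravel(),"ang",np.degrees(np.arctan2(d[1],d[0])),"len",np.linalg.norm(d))
seg("farwall top",(103,81),(262,95),.06)
seg("lip",(284,112),(268,297),.0)
seg("tie front",(178,95),(161,280),.056)
seg("tie back",(147,95),(128,277),.056)
seg("slot",(153,186),(153,187),.056)
seg("lid back edge z.24",(46,17),(22,262),.243)
seg("lid apron lip",(105,22),(81,268),.235)
seg("lidback",(103,80),(75,283),.061)
seg("handle",(585,275),(755,266),.029)
seg("bladetop",(561,215),(573,335),.046)
seg("blade ends",(548,203),(560,355),.046)
# side crop k=3 origin 280,105
s=lambda u,v:(280+u/3-.3,105+v/3-.3)
for n,a,b in (("lidedge near corner L",(22,262),(48,54)),("lidedge R",(46,17),(205,38)),("apron R",(105,22),(230,42)),("farwall front",(262,95),(268,232)),("blade far top",(548,203),(349,380)),("blade near top",(560,355),(204,428)),("handle tail",(755,266),(440,552))):
    print(n,*tri(c(*a),s(*b)))
E
```

```text
farwall top [0.7697 0.1703 0.7491 0.0072] ang -97.1906085950163 len 0.16443287933579223
lip [ 0.7466 -0.0104  0.5472  0.0118] ang 173.65554533625837 len 0.20070796336627053
tie front [0.7534 0.0941 0.563  0.1149] ang 173.74772110953396 len 0.19159404508169547
tie back [0.7546 0.126  0.5671 0.1485] ang 173.15914502868884 len 0.18881934996333596
slot [0.6598 0.1215 0.6587 0.1215] ang 179.03379103184943 len 0.0010334695643983327
lid back edge z.24 [0.7717 0.1729 0.5617 0.1953] ang 173.9121074182162 len 0.21116028321671257
lid apron lip [0.7683 0.1243 0.556  0.1477] ang 173.715936200539 len 0.2135759258920148
lidback [0.7704 0.1701 0.5622 0.2014] ang 171.44715086877673 len 0.21060044923846666
handle [ 0.5569 -0.3186  0.5605 -0.4919] ang -88.79903334738337 len 0.17338629257169286
bladetop [ 0.6174 -0.2936  0.4947 -0.3003] ang -176.90542662929695 len 0.12280828577387415
blade ends [ 0.6302 -0.281   0.475  -0.2863] ang -178.03904062601006 len 0.15529369731145973
lidedge near corner L [0.5623 0.1955 0.2418] 0.0009610542054600479
lidedge R [0.768  0.1768 0.2389] 0.011395569516647455
apron R [0.7616 0.1218 0.249 ] 0.003776172012187434
farwall front [0.7484 0.0081 0.0578] 0.002914996611919568
blade far top [ 0.632  -0.2822  0.0468] 0.004662740953608802
blade near top [ 0.4733 -0.2855  0.0448] 0.003883354188742206
handle tail [ 0.5619 -0.496   0.0184] 0.0007459516717135102
```

```bash
python3 - <<'E'
from h import *
s=env.get_state();print(Ro.from_quat(s['ee_rot']).as_matrix())
a=np.radians(91.5+90)
for sg in(1,-1): print(go((.558,-.373,.15),(0,0,-1),(sg*np.cos(a),sg*np.sin(a),0)))
E
```

```text
[[-0.0002  0.2482  0.9687]
 [-0.0005  0.9687 -0.2482]
 [-1.     -0.0005 -0.    ]]
[ 0.1629 -1.5453  1.2663 -1.2318 -0.0003  0.0002]
[ 0.1629 -1.5453  1.2663  0.8625  0.0002  0.0003]
```

Emit:
apply_moves:
  rows:
    - [0,-0.309,0.253,0.1725,0,0,0]
    - [0,-0.309,0.253,0.1725,0,0,0]
    - [0,-0.309,0.253,0.1725,0,0,0]
    - [0,-0.309,0.253,0.1725,0,0,0]
    - [0,-0.309,0.253,0.1725,0,0,0]

```text
t: 0.67
position: [0.221, 0.3493, 0.2312]
ee_rot: [0.178, 0.684, -0.178, 0.684]
wrist_force: [0.7, 0.2, -0.0]
opening: 0.0854
```

Emit:
apply_moves:
  rows:
    - [0,-0.234,0.324,0.1725,0,0,0]
    - [0,-0.234,0.324,0.1725,0,0,0]
    - [0,-0.234,0.324,0.1725,0,0,0]
    - [0,-0.234,0.324,0.1725,0,0,0]
    - [0,-0.234,0.324,0.1725,0,0,0]

```text
t: 1.08
position: [0.3054, 0.1683, 0.2315]
ee_rot: [0.265, 0.655, -0.265, 0.656]
wrist_force: [1.1, 0.8, 0.0]
opening: 0.0852
```

Emit:
apply_moves:
  rows:
    - [0,-0.143,0.373,0.1725,0,0,0]
    - [0,-0.143,0.373,0.1725,0,0,0]
    - [0,-0.143,0.373,0.1725,0,0,0]
    - [0,-0.143,0.373,0.1725,0,0,0]
    - [0,-0.143,0.373,0.1725,0,0,0]

```text
t: 1.5
position: [0.3902, -0.0132, 0.2315]
ee_rot: [0.348, 0.615, -0.348, 0.616]
wrist_force: [0.0, 0.8, 0.3]
opening: 0.0853
```

Emit:
apply_moves:
  rows:
    - [0,-0.043,0.397,0.1725,0,0,0]
    - [0,-0.043,0.397,0.1725,0,0,0]
    - [0,-0.043,0.397,0.1725,0,0,0]
    - [0,-0.043,0.397,0.1725,0,0,0]
    - [0,-0.043,0.397,0.1725,0,0,0]

```text
t: 1.92
position: [0.4744, -0.1943, 0.2312]
ee_rot: [0.424, 0.566, -0.424, 0.566]
wrist_force: [0.2, 0.1, 0.7]
opening: 0.0853
```

Emit:
apply_moves:
  rows:
    - [0,0.06,0.395,0.1725,0,0,0]
    - [0,0.06,0.395,0.1725,0,0,0]
    - [0,0.06,0.395,0.1725,0,0,0]
    - [0,0.06,0.395,0.1725,0,0,0]
    - [0,0.06,0.395,0.1725,0,0,0]

```text
t: 2.33
position: [0.5586, -0.3752, 0.2308]
ee_rot: [0.494, 0.506, -0.494, 0.506]
wrist_force: [0.6, -0.2, 0.8]
opening: 0.0855
```

```bash
python3 - <<'E'
from h import *
s=env.get_state();print(s['t'],s['position'],s['joints'],s['wrist_force']);print(Ro.from_quat(s['ee_rot']).as_matrix())
a=np.radians(91.5-90)
for z in(.1,.01):print(go((.558,-.373,z),(0,0,-1),(np.cos(a),np.sin(a),0)))
E
```

```text
2.3333 [ 0.5586 -0.3752  0.2308] [-0.6606  0.578   1.2998 -0.0002  1.2638 -0.6859] [ 0.5562 -0.1556  0.8446]
[[-0.0001  0.9997  0.0254]
 [-0.0001  0.0254 -0.9997]
 [-1.     -0.0001  0.0001]]
[ 0.2617 -0.001  -0.0045 -0.0005  0.0001  0.0001]
[ 0.4417 -0.001  -0.0045 -0.0005  0.0001  0.0001]
```

Emit:
apply_moves:
  rows:
    - [0.08,0,-0.004,0,0,0,0]
    - [0.16,0,-0.004,0,0,0,0]
    - [0.24,0,-0.004,0,0,0,0]
    - [0.32,0,-0.004,0,0,0,0]
    - [0.39,0,-0.004,0,0,0,0]

```text
t: 2.75
position: [0.5573, -0.3701, 0.0335]
ee_rot: [0.493, 0.507, -0.493, 0.506]
wrist_force: [0.3, 0.9, -1.2]
opening: 0.0854
```

Emit:
apply_moves:
  rows:
    - [0.02,0,0,0,0,0,0]
    - [0.04,0,0,0,0,0,0]
    - [0.05,0,0,0,0,0,0]
    - [0.05,0,0,0,0,0,120]
    - [0.05,0,0,0,0,0,200]
  newtons: 45

```text
t: 3.17
position: [0.5588, -0.3712, 0.0131]
ee_rot: [0.494, 0.506, -0.493, 0.507]
wrist_force: [0.5, -0.3, 0.3]
opening: 0.0638
```

Emit:
apply_moves:
  rows:
    - [0,0,0,0,0,0,255]
    - [0,0,0,0,0,0,255]
    - [0,0,0,0,0,0,255]
    - [0,0,0,0,0,0,255]
    - [0,0,0,0,0,0,255]
  newtons: 45

```text
t: 3.58
position: [0.5583, -0.3709, 0.0123]
ee_rot: [0.493, 0.506, -0.493, 0.507]
wrist_force: [-2.1, 0.1, 6.0]
opening: 0.0213
```

Emit:
apply_moves:
  rows:
    - [0,0,0,0,0,0,255]
    - [-0.004,0,0,0,0,0,255]
    - [-0.008,0,0,0,0,0,255]
    - [-0.012,0,0,0,0,0,255]
    - [-0.012,0,0,0,0,0,255]

```text
t: 4.0
position: [0.5581, -0.3706, 0.0176]
ee_rot: [0.493, 0.506, -0.493, 0.507]
wrist_force: [0.5, -0.2, -2.6]
opening: 0.021
```

```bash
python3 - <<'E'
from h import *
save("side","side2.png",(300,180,480,320),3)
s=env.get_state();print(s['t'],s['position'],s['wrist_force'],s['opening']);print(Ro.from_quat(s['ee_rot']).as_matrix())
E
```

```text
4.05 [ 0.558  -0.3705  0.0174] [-0.4632  0.0073 -1.7192] 0.021349127681357428
[[ 0.0001  0.9997  0.0263]
 [-0.0001  0.0263 -0.9997]
 [-1.      0.0001  0.0001]]
```

View pics/side2.png

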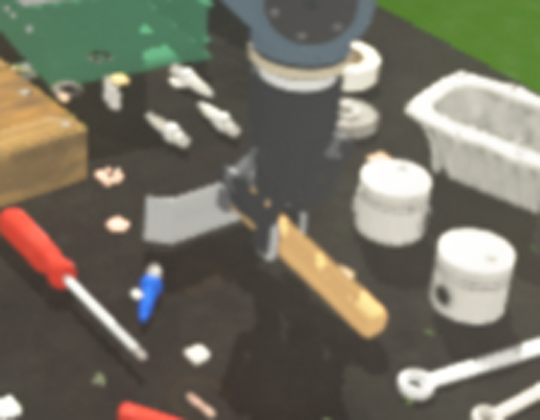

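Emit:
apply_moves:
  rows:
    - [0,0.023,-0.039,0.018,0,0,255]
    - [0,0.046,-0.078,0.037,0,0,255]
    - [0,0.069,-0.117,0.055,0,0,255]
    - [0,0.092,-0.156,0.074,0,0,255]
    - [0,0.113,-0.194,0.092,0,0,255]

```text
t: 4.47
position: [0.6123, -0.271, 0.0171]
ee_rot: [-0.527, -0.471, 0.528, -0.471]
wrist_force: [0.8, -1.0, -1.9]
opening: 0.0215
```

Emit:
apply_moves:
  rows:
    - [0,0,0,0,0,0,255]
    - [0,0,-0.02,0,0,0,255]
    - [0,0,-0.04,0,0,0,255]
    - [0,0,-0.06,0,0,0,255]
    - [0,0,-0.08,0,0,0,255]

```text
t: 4.88
position: [0.6161, -0.2317, 0.0173]
ee_rot: [-0.527, -0.471, 0.527, -0.471]
wrist_force: [0.2, -0.6, -2.7]
opening: 0.0212
```

```bash
python3 - <<'E'
from h import *
save("top","top3.png",(270,90,510,230),3)
s=env.get_state();print(s['t'],s['position'],s['wrist_force'],s['opening']);print(Ro.from_quat(s['ee_rot']).as_matrix())
b=np.radians(83.6);d=s['position'][:2]-[.6585,.107];print("X,Y box",d@[np.cos(b),np.sin(b)],d@[-np.sin(b),np.cos(b)])
E
```

```text
4.9333 [ 0.6164 -0.2299  0.0172] [ 0.3473  1.4326 -2.2934] 0.021461128778639826
[[-0.0006  0.9938 -0.1109]
 [ 0.0007 -0.1109 -0.9938]
 [-1.     -0.0006 -0.0006]]
X,Y box -0.33952092923000915 0.004324198848661513
```

View pics/top3.png

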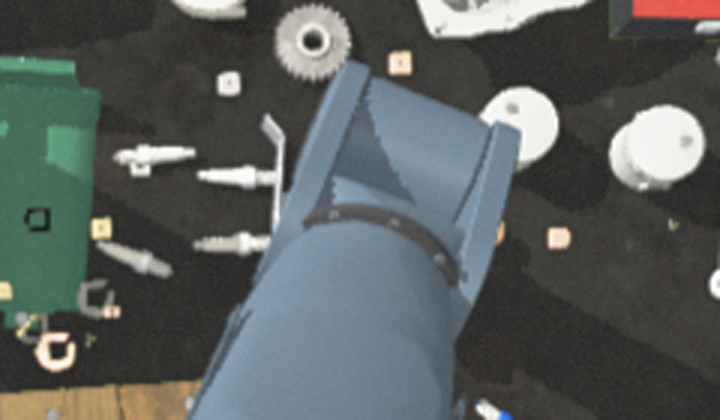

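The hoe is held. The blade's far end is at crop (266,118), just behind plugs C and B, and all four plugs lie within its span. I'll sweep now.

Emit:
apply_moves:
  rows:
    - [0,0,-0.02,0,0,0,255]
    - [0,0,-0.04,0,0,0,255]
    - [0,0,-0.06,0,0,0,255]
    - [0,0,-0.08,0,0,0,255]
    - [0,0,-0.1,0,0,0,255]

```text
t: 5.35
position: [0.6221, -0.1816, 0.0173]
ee_rot: [-0.527, -0.471, 0.527, -0.471]
wrist_force: [-0.4, -1.1, -2.1]
opening: 0.0214
```

Emit:
apply_moves:
  rows:
    - [0,0,-0.02,0,0,0,255]
    - [0,0,-0.04,0,0,0,255]
    - [0,0,-0.06,0,0,0,255]
    - [0,0,-0.08,0,0,0,255]
    - [0,0,-0.1,0,0,0,255]

```text
t: 5.77
position: [0.6277, -0.132, 0.0173]
ee_rot: [-0.527, -0.471, 0.527, -0.471]
wrist_force: [0.3, -0.8, -2.1]
opening: 0.0212
```

Emit:
apply_moves:
  rows:
    - [0,0,-0.02,0,0,0,255]
    - [0,0,-0.04,0,0,0,255]
    - [0,0,-0.06,0,0,0,255]
    - [0,0,-0.08,0,0,0,255]
    - [0,0,-0.1,0,0,0,255]

```text
t: 6.18
position: [0.6333, -0.0824, 0.0174]
ee_rot: [0.527, 0.471, -0.527, 0.471]
wrist_force: [-0.3, -2.1, -1.2]
opening: 0.0212
```

Emit:
apply_moves:
  rows:
    - [0,0,-0.02,0,0,0,255]
    - [0,0,-0.04,0,0,0,255]
    - [0,0,-0.06,0,0,0,255]
    - [0,0,-0.08,0,0,0,255]
    - [0,0,-0.09,0,0,0,255]

```text
t: 6.6
position: [0.6382, -0.037, 0.0172]
ee_rot: [-0.527, -0.472, 0.527, -0.471]
wrist_force: [-0.2, -1.1, -1.7]
opening: 0.0213
```

```bash
python3 - <<'E'
from h import *
save("top","top4.png",(190,80,350,220),4)
s=env.get_state();print(s['t'],s['position'],s['wrist_force'],s['opening'])
b=np.radians(83.6);d=s['position'][:2]-[.6585,.107];print("X,Y box",d@[np.cos(b),np.sin(b)],d@[-np.sin(b),np.cos(b)])
E
```

```text
6.65 [ 0.6382 -0.0366  0.0172] [-0.6537  0.6283 -1.9532] 0.021277552246990215
X,Y box -0.14499054628961763 0.004158458835902179
```

View pics/top4.png

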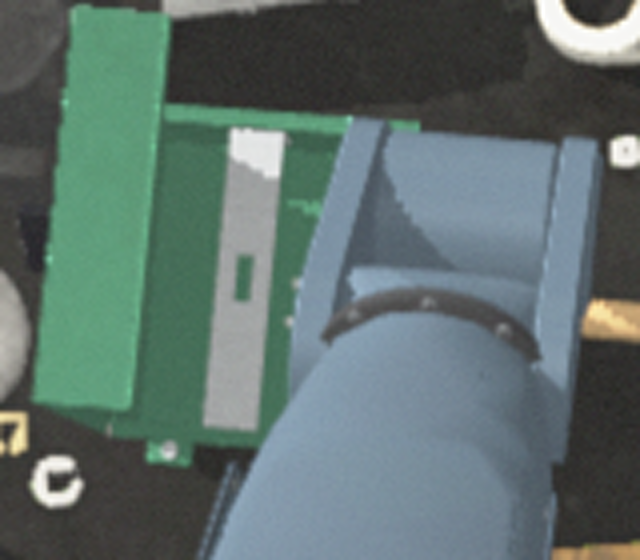

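Blade is about 17 mm past the mouth, and two plug tips show at crop (295,283) and (290,320). I'll push about 31 mm more, watching the force.

Emit:
apply_moves:
  rows:
    - [0,0,-0.013,0,0,0,255]
    - [0,0,-0.026,0,0,0,255]
    - [0,0,-0.039,0,0,0,255]
    - [0,0,-0.052,0,0,0,255]
    - [0,0,-0.062,0,0,0,255]

```text
t: 7.07
position: [0.6417, -0.0071, 0.0173]
ee_rot: [0.527, 0.471, -0.527, 0.471]
wrist_force: [0.4, -2.4, -2.7]
opening: 0.0213
```

Emit:
apply_moves:
  rows:
    - [0,0,0,0,0,0,255]
    - [0,0,0.04,0,0,0,255]
    - [0,0,0.1,0,0,0,255]
    - [0,0,0.16,0,0,0,255]
    - [0,0,0.24,0,0,0,255]

```text
t: 7.48
position: [0.6282, -0.1269, 0.0173]
ee_rot: [0.527, 0.472, -0.527, 0.472]
wrist_force: [0.2, 0.1, -2.6]
opening: 0.021
```

Emit:
apply_moves:
  rows:
    - [0,0,0.08,0,0,0,255]
    - [0,0,0.16,0,0,0,255]
    - [0,0,0.24,0,0,0,255]
    - [0,0,0.3,0,0,0,255]
    - [0,0,0.32,0,0,0,255]

```text
t: 7.9
position: [0.6096, -0.2906, 0.0175]
ee_rot: [0.528, 0.47, -0.528, 0.471]
wrist_force: [-0.9, -0.3, -1.4]
opening: 0.0214
```

```bash
python3 - <<'E'
from h import *
a=save("top","x.png",(190,80,350,220),3);c=save("side","y.png",(280,130,400,235),4)
A=cv2.resize(a,None,fx=2.4,fy=2.4,interpolation=2);B=cv2.resize(c,None,fx=3.2,fy=3.2,interpolation=2)
cv2.imwrite("pics/both5.png",np.hstack([A,B]))
s=env.get_state();print(s['t'],s['position'],s['wrist_force'],s['opening'])
E
```

```text
8.0 [ 0.6099 -0.2879  0.0172] [ 0.4367  0.3566 -2.7973] 0.020989385765903593
```

View pics/both5.png

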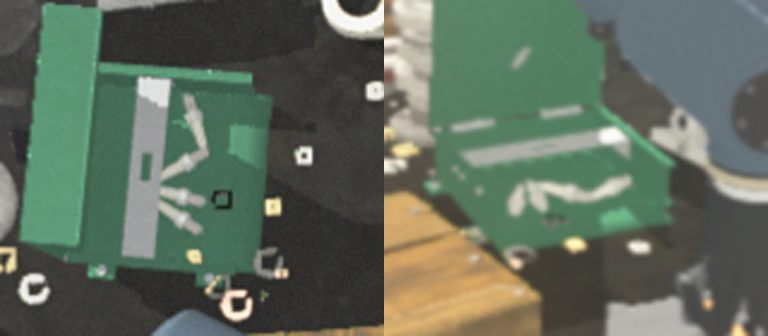

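All four plugs are inside: left half, crop (190,105) to (200,230), near the tie bar and clear of the mouth. The rearmost point is roughly 45 mm behind the mouth. Now I'll set the hoe down and let go.

Emit:
apply_moves:
  rows:
    - [0.004,0,0,0,0,0,255]
    - [0.008,0,0,0,0,0,255]
    - [0.0105,0,0,0,0,0,255]
    - [0.0105,0,0,0,0,0,255]
    - [0.0105,0,0,0,0,0,150]

```text
t: 8.42
position: [0.6108, -0.2848, 0.0122]
ee_rot: [0.527, 0.472, -0.527, 0.472]
wrist_force: [0.5, 0.2, 0.3]
opening: 0.0322
```

Emit:
apply_moves:
  rows:
    - [0,0,0,0,0,0,60]
    - [0,0,0,0,0,0,0]
    - [0,0,0,0,0,0,0]
    - [0,0,0,0,0,0,0]
    - [0,0,0,0,0,0,0]

```text
t: 8.83
position: [0.6104, -0.286, 0.012]
ee_rot: [0.527, 0.471, -0.527, 0.471]
wrist_force: [0.7, 0.2, -0.8]
opening: 0.0854
```

Emit:
apply_moves:
  rows:
    - [-0.03,0,0,0,0,0,0]
    - [-0.1,0,0,0,0,0,0]
    - [-0.18,0,0,0,0,0,0]
    - [-0.26,0,0,0,0,0,0]
    - [-0.34,0,0,0,0,0,0]

```text
t: 9.25
position: [0.6101, -0.2859, 0.1852]
ee_rot: [0.527, 0.471, -0.527, 0.472]
wrist_force: [0.0, -0.1, 1.0]
opening: 0.0854
```

Emit:
apply_moves:
  rows:
    - [-0.08,0,0,0,0,0,255]
    - [-0.16,0,0,0,0,0,255]
    - [-0.24,0,-0.02,0,0,0,255]
    - [-0.24,0,-0.1,0,0,0,255]
    - [-0.24,0,-0.18,0,0,0,255]

```text
t: 9.67
position: [0.6206, -0.1969, 0.3062]
ee_rot: [0.529, 0.469, -0.527, 0.472]
wrist_force: [0.2, 0.7, -1.1]
opening: 0.0254
```

```bash
cat > lid.py <<'E'
from h import *
b=np.radians(83.6);bx=np.array([np.cos(b),np.sin(b),0]);by=np.array([-np.sin(b),np.cos(b),0]);C=np.array([.6585,.107,0])
W=lambda X,Y,z:C+X*bx+Y*by+[0,0,z]
def edge(th):return .092-.184*np.cos(th),.061+.184*np.sin(th)
def p1(th):x,z=edge(th);return x-.005*np.sin(th)-.011,z-.005*np.cos(th)
def p2(th):x,z=edge(th);return x+.02*np.cos(th)+.011,z-.02*np.sin(th)
def rel(X,z):return go(W(X,0,z),(0,0,-1),-by)
if __name__=="__main__":
    s=env.get_state();print(s['t'],s['position'],s['opening'],s['joints']);print("above",rel(p1(1.49)[0],.262))
    print("above2",rel(p1(1.49)[0],.29))
    for f,l in((p1,(1.5,1.4,1.3,1.2,1.1,1.,.9)),(p2,(1.,.8,.6,.4,.2,.0))):
        for t in l:print(f.__name__,t,np.array(f(t)))
E
python3 lid.py
```

```text
9.6667 [ 0.6206 -0.1969  0.3062] 0.025379117793166796 [-0.3787  0.4796  1.2747 -0.      1.3812 -0.2641]
above [ 0.0872  0.0048 -0.735  -0.0019  0.0011 -0.0038]
above2 [ 0.0312  0.0052 -0.7349 -0.0019  0.0011 -0.0038]
p1 1.5 [0.063  0.2442]
p1 1.4 [0.0448 0.2415]
p1 1.3 [0.027 0.237]
p1 1.2 [0.0097 0.2307]
p1 1.1 [-0.0069  0.2227]
p1 1.0 [-0.0226  0.2131]
p1 0.9 [-0.0373  0.202 ]
p2 1.0 [0.0144 0.199 ]
p2 0.8 [-0.0113  0.1786]
p2 0.6 [-0.0324  0.1536]
p2 0.4 [-0.0481  0.1249]
p2 0.2 [-0.0577  0.0936]
p2 0.0 [-0.061  0.061]
```

Emit:
apply_moves:
  rows:
    - [0,0,-0.08,0,0,0,255]
    - [0,0,-0.16,0,0,0,255]
    - [0,0,-0.24,0,0,0,255]
    - [0,0,-0.32,0,0,0,255]
    - [0,0,-0.4,0,0,0,255]

```text
t: 10.08
position: [0.6423, 0.0041, 0.3035]
ee_rot: [0.527, 0.471, -0.527, 0.472]
wrist_force: [0.8, -1.2, -0.6]
opening: -0.0001
```

Emit:
apply_moves:
  rows:
    - [0,0,-0.08,0,0,0,255]
    - [0,0,-0.16,0,0,0,255]
    - [0,0,-0.24,0,0,0,255]
    - [0,0,-0.3,0,0,0,255]
    - [0,0,-0.3,0,0,0,255]

```text
t: 10.5
position: [0.6589, 0.1567, 0.303]
ee_rot: [0.527, 0.473, -0.526, 0.472]
wrist_force: [-0.2, -0.4, 0.1]
opening: -0.0001
```

```bash
python3 lid.py|head -3; python3 -c "
from h import *
a=save('top','x2.png',(190,80,350,220),3);c=save('side','y2.png',(290,80,390,230),4)
A=cv2.resize(a,None,fx=2.5,fy=2.5,interpolation=2);B=cv2.resize(c,None,fx=3,fy=3,interpolation=2)
A=cv2.copyMakeBorder(A,0,100,0,0,0)
cv2.imwrite('pics/both6.png',np.hstack([A,B]))"
```

```text
10.5 [0.6589 0.1567 0.303 ] -8.361124931294182e-05 [0.1642 0.5377 1.1918 0.0013 1.4112 0.2711]
above [ 0.082   0.0103 -0.0234  0.003  -0.001  -0.0003]
above2 [ 0.026   0.0103 -0.0234  0.003  -0.001  -0.0003]
```

View pics/both6.png

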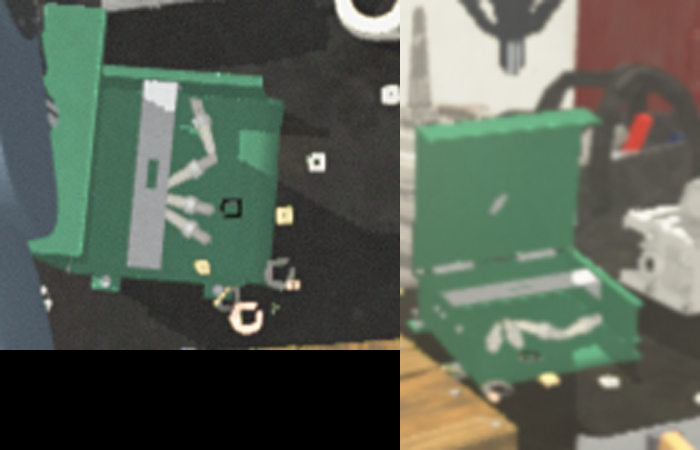

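The fingertips are above the raised lid's apron (side panel, near (510,70)) and the plugs are still in place. I'll come down on the apron and follow the lid's arc.

Emit:
apply_moves:
  rows:
    - [0.05,0.01,-0.016,0,0,0,255]
    - [0.1,0.01,-0.02,0,0,0,255]
    - [0.11,0.01,-0.02,0,0,0,255]
    - [0.118,0.01,-0.02,0,0,0,255]
    - [0.118,0.01,-0.02,0,0,0,255]

```text
t: 11.02
position: [0.6655, 0.1596, 0.2442]
ee_rot: [0.527, 0.471, -0.527, 0.471]
wrist_force: [0.0, 0.2, -0.1]
opening: 0.0001
```

```bash
python3 - <<'E'
from lid import *
s=env.get_state();print(s['position'],s['wrist_force'])
for t in (1.4,1.3,1.2,1.1,1.,.95): print(t,rel(*p1(t))[:3])
E
```

```text
[0.6655 0.1596 0.2442] [ 0.0464  0.2113 -0.1091]
1.4 [ 0.0054 -0.0022  0.0164]
1.3 [ 0.0145 -0.0022  0.0521]
1.2 [ 0.027  -0.0022  0.0867]
1.1 [ 0.043  -0.0021  0.1199]
1.0 [ 0.0621 -0.0021  0.1513]
0.95 [ 0.0729 -0.0021  0.1662]
```

Emit:
apply_moves:
  rows:
    - [0.006,-0.002,0.008,0,0,0,255]
    - [0.01,-0.002,0.024,0,0,0,255]
    - [0.013,-0.002,0.038,0,0,0,255]
    - [0.017,-0.002,0.052,0,0,0,255]
    - [0.023,-0.002,0.07,0,0,0,255]

```text
t: 11.43
position: [0.6616, 0.1252, 0.234]
ee_rot: [0.529, 0.47, -0.526, 0.472]
wrist_force: [2.1, 0.8, 4.2]
opening: 0.0003
```

```bash
python3 - <<'E'
from lid import *
s=env.get_state();print(s['position'],s['wrist_force'])
for t in (1.2,1.1,1.,.95): print(t,rel(*p1(t))[:3])
E
```

```text
[0.6616 0.1252 0.234 ] [2.124  0.7983 4.2241]
1.2 [ 0.0066 -0.0021  0.0176]
1.1 [ 0.0225 -0.0021  0.0507]
1.0 [ 0.0416 -0.0022  0.0822]
0.95 [ 0.0523 -0.0023  0.0971]
```

Emit:
apply_moves:
  rows:
    - [0.007,0,0.016,0,0,0,255]
    - [0.015,0,0.032,0,0,0,255]
    - [0.024,0,0.049,0,0,0,255]
    - [0.034,0,0.066,0,0,0,255]
    - [0.044,0,0.082,0,0,0,255]

```text
t: 11.85
position: [0.6569, 0.0833, 0.2115]
ee_rot: [0.528, 0.47, -0.527, 0.472]
wrist_force: [0.5, -2.6, 6.1]
opening: -0.0001
```

```bash
python3 - <<'E'
from lid import *
s=env.get_state();print(s['position'],s['wrist_force'])
for t in (.95,.9): print(t,rel(*p1(t))[:3])
print("up",rel(p1(1.)[0],.25)[:3],rel(.03,.25)[:3])
for t in (1.,.9,.8,.7,.6,.5,.4): print(t,rel(*p2(t))[:3])
E
```

```text
[0.6569 0.0833 0.2115] [ 0.5325 -2.6096  6.0599]
0.95 [ 0.0075 -0.0022  0.0128]
0.9 [ 0.019  -0.0022  0.0272]
up [-0.0769 -0.0019 -0.0021] [-0.077  -0.002  -0.1073]
1.0 [ 0.025  -0.0024 -0.0762]
0.9 [ 0.0441 -0.0024 -0.0495]
0.8 [ 0.0657 -0.0025 -0.0249]
0.7 [ 0.0897 -0.0025 -0.0026]
0.6 [ 0.1159 -0.0026  0.0173]
0.5 [ 0.1438 -0.0027  0.0344]
0.4 [ 0.1733 -0.0028  0.0486]
```

Emit:
apply_moves:
  rows:
    - [0.01,0,0.016,0,0,0,255]
    - [0.015,0,0.022,0,0,0,255]
    - [-0.04,0,0.015,0,0,0,255]
    - [-0.04,0,-0.065,0,0,0,255]
    - [-0.02,0,-0.07,0,0,0,255]

```text
t: 12.27
position: [0.6613, 0.1238, 0.2228]
ee_rot: [0.529, 0.471, -0.525, 0.472]
wrist_force: [1.2, -0.1, 0.1]
opening: -0.0006
```

```bash
python3 - <<'E'
from lid import *
s=env.get_state();print(s['position'],s['wrist_force'])
for t in (.95,.9,.8,.7,.6,.5,.4): print(t,rel(*p2(t))[:3])
E
```

```text
[0.6613 0.1238 0.2228] [ 1.1813 -0.1036  0.1322]
0.95 [ 0.0567 -0.0021  0.0189]
0.9 [ 0.0665 -0.0022  0.032 ]
0.8 [ 0.0881 -0.0023  0.0567]
0.7 [ 0.112  -0.0025  0.0792]
0.6 [ 0.138  -0.0027  0.0991]
0.5 [ 0.1659 -0.0028  0.1163]
0.4 [ 0.1954 -0.003   0.1306]
```

Emit:
apply_moves:
  rows:
    - [0.03,-0.002,0.01,0,0,0,255]
    - [0.057,-0.002,0.019,0,0,0,255]
    - [0.067,-0.002,0.031,0,0,0,255]
    - [0.078,-0.002,0.044,0,0,0,255]
    - [0.088,-0.002,0.056,0,0,0,255]

```text
t: 12.68
position: [0.6558, 0.0917, 0.1754]
ee_rot: [0.527, 0.471, -0.527, 0.471]
wrist_force: [-0.9, 0.2, -0.8]
opening: -0.0
```

```bash
python3 - <<'E'
from lid import *
s=env.get_state();print(s['position'],s['wrist_force'])
for t in (.7,.6,.5,.4,.3,.2,.1,0): print(t,rel(*p2(t))[:3])
E
```

```text
[0.6558 0.0917 0.1754] [-0.9292  0.1929 -0.7742]
0.7 [0.0175 0.0019 0.0138]
0.6 [0.0436 0.0019 0.0336]
0.5 [0.0715 0.0019 0.0508]
0.4 [0.1011 0.0019 0.065 ]
0.3 [0.1319 0.0019 0.0763]
0.2 [0.1636 0.0019 0.0844]
0.1 [0.196  0.0019 0.0893]
0 [0.2288 0.0019 0.0909]
```

Emit:
apply_moves:
  rows:
    - [0.009,0,0.007,0,0,0,255]
    - [0.018,0,0.014,0,0,0,255]
    - [0.03,0,0.024,0,0,0,255]
    - [0.043,0,0.033,0,0,0,255]
    - [0.057,0,0.042,0,0,0,255]

```text
t: 13.1
position: [0.6536, 0.0709, 0.1466]
ee_rot: [0.527, 0.471, -0.527, 0.471]
wrist_force: [0.1, 0.3, 0.4]
opening: -0.0001
```

```bash
python3 - <<'E'
from lid import *
a=save('top','x7.png',(190,80,350,220),1);c=save('side','y7.png',(290,80,410,230),1)
A=cv2.resize(a,None,fx=2.5,fy=2.5,interpolation=2);B=cv2.resize(c,None,fx=3,fy=3,interpolation=2)
A=cv2.copyMakeBorder(A,0,100,0,0,0);cv2.imwrite('pics/both7.png',np.hstack([A,B]))
s=env.get_state();print(s['position'],s['wrist_force'])
for t in (.5,.4,.3,.2,.1,0): print(t,rel(*p2(t))[:3])
E
```

```text
[0.6528 0.0706 0.1455] [-0.4338  0.5152 -0.5035]
0.5 [0.0117 0.0033 0.0083]
0.4 [0.0413 0.0034 0.0226]
0.3 [0.0721 0.0034 0.0338]
0.2 [0.1039 0.0035 0.0419]
0.1 [0.1363 0.0036 0.0468]
0 [0.169  0.0037 0.0484]
```

View pics/both7.png

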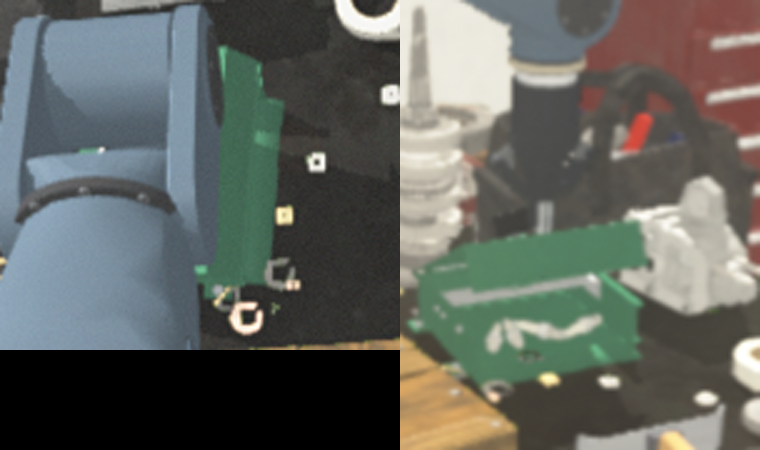

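The lid is down to roughly 0.5 rad and the finger is behind its edge on the plate side, with the plugs well clear. I'll continue along the arc.

Emit:
apply_moves:
  rows:
    - [0.012,0.003,0.008,0,0,0,255]
    - [0.026,0.003,0.016,0,0,0,255]
    - [0.041,0.003,0.022,0,0,0,255]
    - [0.056,0.003,0.028,0,0,0,255]
    - [0.072,0.003,0.033,0,0,0,255]

```text
t: 13.62
position: [0.653, 0.0545, 0.1102]
ee_rot: [-0.527, -0.471, 0.527, -0.471]
wrist_force: [0.0, 0.3, 1.0]
opening: -0.0002
```

Emit:
apply_moves:
  rows:
    - [0.016,0,0.004,0,0,0,255]
    - [0.032,0,0.008,0,0,0,255]
    - [0.048,0,0.011,0,0,0,255]
    - [0.064,0,0.013,0,0,0,255]
    - [0.076,0,0.014,0,0,0,255]

```text
t: 14.03
position: [0.6521, 0.0478, 0.0719]
ee_rot: [-0.527, -0.471, 0.527, -0.471]
wrist_force: [0.1, -0.8, -1.2]
opening: 0.0001
```

```bash
python3 - <<'E'
from lid import *
s=env.get_state();print(s['t'],s['position'],s['wrist_force'])
for t in (.1,.05,0): print(t,rel(*p2(t))[:3])
E
```

```text
14.0333 [0.6521 0.0478 0.0719] [ 0.1135 -0.7544 -1.182 ]
0.1 [-0.011  -0.0004  0.0012]
0.05 [ 0.0054 -0.0004  0.0025]
0 [ 0.0217 -0.0004  0.0029]
```

Emit:
apply_moves:
  rows:
    - [0.006,0,0.002,0,0,0,255]
    - [0.012,0,0.002,0,0,0,255]
    - [0.018,0,0.002,0,0,0,255]
    - [0.022,0,0.002,0,0,0,255]
    - [0.026,0,0.002,0,0,0,255]

```text
t: 14.45
position: [0.6527, 0.0469, 0.0627]
ee_rot: [0.527, 0.471, -0.527, 0.472]
wrist_force: [-18.0, -0.9, 41.3]
opening: 0.0
```

Emit:
apply_moves:
  rows:
    - [0,0,0,0,0,0,255]
    - [0,0,0,0,0,0,255]

```text
t: 14.62
position: [0.6526, 0.0469, 0.0629]
ee_rot: [0.527, 0.471, -0.527, 0.472]
wrist_force: [-10.7, -1.1, 24.7]
opening: -0.0001
```

Emit:
apply_moves:
  rows:
    - [-0.08,0,0,0,0,0,255]
    - [-0.16,0,0,0,0,0,255]
    - [-0.24,0,0,0,0,0,0]
    - [-0.28,0,0.07,0,0,0,0]
    - [-0.28,0,0.15,0,0,0,0]

```text
t: 15.03
position: [0.6462, -0.0268, 0.2062]
ee_rot: [0.529, 0.47, -0.524, 0.475]
wrist_force: [1.2, 0.0, -0.8]
opening: 0.0359
```

Emit:
apply_moves:
  rows:
    - [0,0,0.08,0,0,0,0]
    - [0,0,0.16,0,0,0,0]
    - [0,0,0.24,0,0,0,0]
    - [0,0,0.32,0,0,0,0]
    - [0,0,0.4,0,0,0,0]

```text
t: 15.45
position: [0.6212, -0.2282, 0.2005]
ee_rot: [0.527, 0.471, -0.527, 0.472]
wrist_force: [0.8, 0.9, 1.1]
opening: 0.0855
```

```bash
python3 - <<'E'
from lid import *
a=save('top','x8.png',(200,90,330,215),1);c=save('side','y8.png',(290,130,390,220),1)
A=cv2.resize(a,None,fx=3.2,fy=3.2,interpolation=2);B=cv2.resize(c,None,fx=3.8,fy=3.8,interpolation=2)
h=max(A.shape[0],B.shape[0]);A,B=[cv2.copyMakeBorder(q,0,h-q.shape[0],0,0,0) for q in(A,B)];cv2.imwrite('pics/both8.png',np.hstack([A,B]))
s=env.get_state();print(s['t'],s['position'],s['wrist_force'],s['joints'])
print("expected stud px top z.106/.063",proj("top",[W(.015,0,.106),W(.015,0,.066)]).ravel())
T=env.get_image("top");hsv=cv2.cvtColor(T,cv2.COLOR_BGR2HSV)
z=np.zeros(T.shape[:2],np.uint8);z[100:200,225:285]=1
m=((hsv[...,2]<60)&(z>0)).astype(np.uint8)
for q in cv2.findContours(m,cv2.RETR_EXTERNAL,cv2.CHAIN_APPROX_NONE)[0]:
    if cv2.contourArea(q)>15: print("dark",cv2.minAreaRect(q),cv2.contourArea(q))
for n,lo,hi in(("yellow",20,35),("red",0,10)):
    m=((hsv[...,0]>=lo)&(hsv[...,0]<=hi)&(hsv[...,1]>120)&(z>0)).astype(np.uint8)
    for q in cv2.findContours(m,cv2.RETR_EXTERNAL,cv2.CHAIN_APPROX_NONE)[0]:
        if len(q)>3: print(n,cv2.minAreaRect(q))
E
```

```text
15.55 [ 0.6206 -0.2317  0.2002] [-0.1571  0.2206 -0.0503] [-0.4272  0.5847  1.3655 -0.0011  1.1902 -0.3102]
expected stud px top z.106/.063 [246.5177 145.0477 249.9139 148.1946]
dark ((249.5, 195.5), (7.0, 41.0), 90.0) 210.0
dark ((248.81588745117188, 148.54693603515625), (5.407575607299805, 17.484495162963867), 57.2647705078125) 40.0
dark ((254.5, 103.5), (7.0, 59.0), 90.0) 330.0
yellow ((248.5, 161.0), (6.0, 1.0), 90.0)
yellow ((250.9117889404297, 135.8529510498047), (1.697749376296997, 6.063390731811523), 14.03624439239502)
red ((264.0, 149.5), (1.0, 2.0), 90.0)
red ((236.5, 147.5), (1.0, 3.0), 90.0)
```

View pics/both8.png

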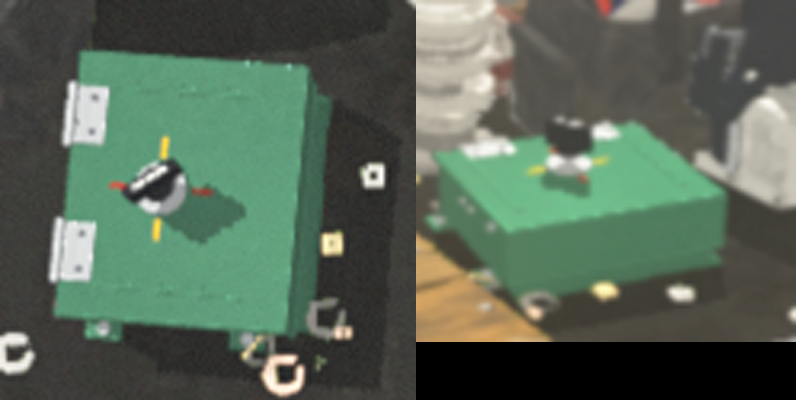

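The lid is shut. The wing is at crop (154,182), running lower-left to upper-right, about 52° clockwise of the yellow marks (stud ≈ 0.92). The midpoint of the marks agrees with my box estimate to within a pixel. I'll go to the wing with the jaws at yaw 31°.

Emit:
apply_moves:
  rows:
    - [0,0,-0.08,0,0,0,0]
    - [0,0,-0.16,0,0,0,0]
    - [0,0,-0.24,0,0,0,0]
    - [0,0,-0.32,0,0,0,0]
    - [0,0,-0.4,0,0,0,0]

```text
t: 16.02
position: [0.6437, -0.0245, 0.2003]
ee_rot: [0.527, 0.472, -0.527, 0.472]
wrist_force: [0.6, -0.3, -0.1]
opening: 0.0856
```

Emit:
apply_moves:
  rows:
    - [0,0,-0.08,-0.08,0,0,0]
    - [0,0,-0.16,-0.16,0,0,0]
    - [0,0,-0.24,-0.24,0,0,0]
    - [0,0,-0.31,-0.32,0,0,0]
    - [0,0,-0.31,-0.4,0,0,0]

```text
t: 16.43
position: [0.6607, 0.1339, 0.2002]
ee_rot: [0.361, 0.608, -0.36, 0.608]
wrist_force: [1.4, -0.2, 0.1]
opening: 0.0854
```

Emit:
apply_moves:
  rows:
    - [0,0,0,-0.035,0,0,0]
    - [0,0,0,-0.035,0,0,0]
    - [0,0,0,-0.035,0,0,0]

```text
t: 16.68
position: [0.6609, 0.1273, 0.2001]
ee_rot: [0.349, 0.615, -0.349, 0.615]
wrist_force: [-0.9, 0.4, 0.3]
opening: 0.085
```

```bash
python3 - <<'E'
from lid import *
s=env.get_state();print(s['t'],s['position'],s['joints'])
a=np.radians(31);print(go(W(.015,0,.081),(0,0,-1),(np.cos(a),np.sin(a),0)))
E
```

```text
16.6833 [0.6609 0.1273 0.2001] [ 0.1211  0.6048  1.3315  0.0001  1.2052 -0.4185]
[ 0.2383 -0.0068  0.0086 -0.001  -0.0001 -0.0001]
```

Emit:
apply_moves:
  rows:
    - [0.06,-0.007,0.008,0,0,0,0]
    - [0.12,-0.007,0.008,0,0,0,0]
    - [0.18,-0.007,0.008,0,0,0,0]
    - [0.22,-0.007,0.008,0,0,0,0]
    - [0.236,-0.007,0.008,0,0,0,0]
  newtons: 30

```text
t: 17.1
position: [0.6586, 0.1209, 0.0788]
ee_rot: [0.348, 0.616, -0.35, 0.614]
wrist_force: [-0.6, 0.5, -0.1]
opening: 0.0857
```

Emit:
apply_moves:
  rows:
    - [0,0,0,0,0,0,0]
    - [0,0,0,0,0,0,120]
    - [0,0,0,0,0,0,200]
    - [0,0,0,0,0,0,255]
    - [0,0,0,0,0,0,255]

```text
t: 17.52
position: [0.6608, 0.1213, 0.0834]
ee_rot: [0.349, 0.615, -0.348, 0.616]
wrist_force: [-0.8, -0.1, 0.1]
opening: 0.0393
```

Emit:
apply_moves:
  rows:
    - [0,0,0,0,0,0,255]
    - [0,0,0,0,0,0,255]
    - [0,0,0,0,0,0,255]
    - [0,0,0,0,0,0,255]
    - [0,0,0,0,0,0,255]

```text
t: 17.93
position: [0.6609, 0.1214, 0.0826]
ee_rot: [0.349, 0.615, -0.348, 0.616]
wrist_force: [3.9, 2.4, 2.3]
opening: 0.0103
```

```bash
python3 - <<'E'
from lid import *
s=env.get_state();print(s['t'],s['position'],s['wrist_force'],s['moment'],s['opening'])
a=b;print(go(W(.015,0,.081),(0,0,-1),(np.cos(a),np.sin(a),0)))
E
```

```text
17.9333 [0.6609 0.1214 0.0826] [3.9414 2.3784 2.2561] [ 0.4735 -0.6017 -0.0266] 0.0102579106043049
[ 0.0031 -0.0007 -0.0015 -0.6122  0.0009 -0.0009]
```

The wing is gripped: the opening reads 10 mm against 11 mm for the wing. I'll turn it to the yellow marks.

Emit:
apply_moves:
  rows:
    - [0,0,0,-0.07,0,0,255]
    - [0,0,0,-0.14,0,0,255]
    - [0,0,0,-0.21,0,0,255]
    - [0,0,0,-0.28,0,0,255]
    - [0,0,0,-0.35,0,0,255]

```text
t: 18.35
position: [0.6615, 0.122, 0.0827]
ee_rot: [0.176, 0.684, -0.174, 0.686]
wrist_force: [7.8, 6.4, 0.6]
opening: 0.0103
```

Emit:
apply_moves:
  rows:
    - [0,0,0,-0.07,0,0,255]
    - [0,0,0,-0.14,0,0,255]
    - [0,0,0,-0.21,0,0,255]
    - [0,0,0,-0.262,0,0,255]
    - [0,0,0,-0.262,0,0,255]

```text
t: 18.77
position: [0.6618, 0.1227, 0.0828]
ee_rot: [0.039, 0.705, -0.037, 0.708]
wrist_force: [8.2, 9.7, -0.9]
opening: 0.0102
```

```bash
python3 - <<'E'
from lid import *
s=env.get_state();print(s['t'],s['position'],s['wrist_force'],s['moment'],s['opening'])
a=b;print(go(W(.015,0,.081),(0,0,-1),(np.cos(a),np.sin(a),0)))
E
```

```text
18.7667 [0.6618 0.1227 0.0828] [ 8.1675  9.7205 -0.8654] [ 1.5807 -1.4354 -0.0847] 0.010162568820660236
[ 0.0035 -0.0018 -0.003   0.0032  0.0027 -0.0018]
```

Emit:
apply_moves:
  rows:
    - [0,0.0015,0.0015,0,0,0,255]
    - [0.005,0.0015,0.0015,0,0,0,255]
    - [0.01,0.0015,0.0015,0,0,0,255]
    - [0.016,0.0015,0.0015,0,0,0,255]
    - [0.02,0.0015,0.0015,0,0,0,255]
  newtons: 60

```text
t: 19.18
position: [0.6621, 0.1227, 0.0729]
ee_rot: [0.04, 0.705, -0.039, 0.707]
wrist_force: [-0.0, 5.8, 21.7]
opening: 0.0099
```

Emit:
apply_moves:
  rows:
    - [0,0,0,0,0,0,255]
    - [0,0,0,0,0,0,255]

```text
t: 19.35
position: [0.662, 0.1227, 0.0732]
ee_rot: [0.04, 0.705, -0.039, 0.707]
wrist_force: [2.7, 6.2, 6.9]
opening: 0.01
```

Wing sank about 9.7 mm. I'll keep a slight push and turn a quarter clockwise.

Emit:
apply_moves:
  rows:
    - [0.002,0,0,0,0,0,255]
    - [0.002,0,0,0.06,0,0,255]
    - [0.002,0,0,0.13,0,0,255]
    - [0.002,0,0,0.2,0,0,255]
    - [0.002,0,0,0.27,0,0,255]

```text
t: 19.77
position: [0.6618, 0.1222, 0.0731]
ee_rot: [0.183, 0.682, -0.182, 0.684]
wrist_force: [-2.1, 0.9, 16.1]
opening: 0.0099
```

Emit:
apply_moves:
  rows:
    - [0,0,0,0.07,0,0,255]
    - [0,0,0,0.14,0,0,255]
    - [0,0,0,0.21,0,0,255]
    - [0,0,0,0.28,0,0,255]
    - [0,0,0,0.35,0,0,255]

```text
t: 20.18
position: [0.6612, 0.1215, 0.073]
ee_rot: [0.353, 0.612, -0.354, 0.613]
wrist_force: [-7.7, -2.5, 19.8]
opening: 0.0098
```

Emit:
apply_moves:
  rows:
    - [0,0,0,0.08,0,0,255]
    - [0,0,0,0.16,0,0,255]
    - [0,0,0,0.24,0,0,255]
    - [0,0,0,0.32,0,0,255]
    - [0,0,0,0.4,0,0,255]

```text
t: 20.6
position: [0.6602, 0.1214, 0.0729]
ee_rot: [-0.518, -0.481, 0.52, -0.48]
wrist_force: [-13.0, -3.6, 23.0]
opening: 0.0096
```

```bash
python3 - <<'E'
from lid import *
s=env.get_state();print(s['t'],s['position'],s['wrist_force'],s['moment'],s['opening'])
a=b-np.pi/2;print(go(W(.015,0,.081),(0,0,-1),(np.cos(a),np.sin(a),0)))
E
```

```text
20.6 [0.6602 0.1214 0.0729] [-12.9728  -3.5598  22.9803] [-0.4303  2.4432  0.045 ] 0.009613237376352734
[-0.0161 -0.0001 -0.001   0.0232  0.0007  0.0015]
```

Emit:
apply_moves:
  rows:
    - [0,0,0,0.02,0,0,255]
    - [0,0,0,0.025,0,0,255]
    - [-0.003,0,0,0.025,0,0,255]
    - [-0.003,0,0,0.025,0,0,180]
    - [-0.003,0,0,0.025,0,0,100]
  newtons: 20

```text
t: 21.02
position: [0.6614, 0.1216, 0.0733]
ee_rot: [0.527, 0.472, -0.526, 0.472]
wrist_force: [0.7, -0.1, 0.9]
opening: 0.0334
```

Emit:
apply_moves:
  rows:
    - [0,0,0,0,0,0,0]
    - [0,0,0,0,0,0,0]
    - [0,0,0,0,0,0,0]
    - [-0.02,0,0,0,0,0,0]
    - [-0.08,0,0,0,0,0,0]

```text
t: 21.43
position: [0.6587, 0.1215, 0.1091]
ee_rot: [-0.524, -0.474, 0.529, -0.47]
wrist_force: [0.8, -0.6, 0.0]
opening: 0.0852
```

Emit:
apply_moves:
  rows:
    - [-0.08,0,0,0,0,0,0]
    - [-0.16,0,0,0,0,0,0]
    - [-0.2,0,0.07,0,0,0,0]
    - [-0.2,0,0.15,0,0,0,0]
    - [-0.2,0,0.23,0,0,0,0]

```text
t: 21.85
position: [0.6488, 0.0067, 0.2151]
ee_rot: [0.527, 0.472, -0.525, 0.473]
wrist_force: [0.6, -0.5, -1.0]
opening: 0.0853
```

Emit:
apply_moves:
  rows:
    - [0,0,0.08,0,0,0,0]
    - [0,0,0.16,0,0,0,0]
    - [0,0,0.24,0,0,0,0]
    - [0,0,0.32,0,0,0,0]
    - [0,0,0.4,0,0,0,0]

```text
t: 22.27
position: [0.6262, -0.1932, 0.2133]
ee_rot: [0.526, 0.472, -0.526, 0.472]
wrist_force: [0.4, 1.1, -0.0]
opening: 0.0856
```

```bash
python3 - <<'E'
from lid import *
a=save('top','x9.png',(200,90,330,215),1);c=save('side','y9.png',(290,120,470,310),1)
A=cv2.resize(a,None,fx=3,fy=3,interpolation=2);B=cv2.resize(c,None,fx=2.2,fy=2.2,interpolation=2)
h=max(A.shape[0],B.shape[0]);A,B=[cv2.copyMakeBorder(q,0,h-q.shape[0],0,0,0) for q in(A,B)];cv2.imwrite('pics/both9.png',np.hstack([A,B]))
s=env.get_state();print(s['t'],s['position'],s['wrist_force'],s['opening'])
print("stud px top if hooked",proj("top",[W(.015,0,.0985)]))
T=env.get_image("top");hsv=cv2.cvtColor(T,cv2.COLOR_BGR2HSV)
z=np.zeros(T.shape[:2],np.uint8);z[125:175,225:275]=1
m=((hsv[...,2]<60)&(z>0)).astype(np.uint8)
for q in cv2.findContours(m,cv2.RETR_EXTERNAL,cv2.CHAIN_APPROX_NONE)[0]:
    if cv2.contourArea(q)>15: print("dark",cv2.minAreaRect(q),cv2.contourArea(q))
E
```

```text
22.3667 [ 0.6258 -0.1966  0.2131] [-0.0961  0.1999  0.6812] 0.08529627014875166
stud px top if hooked [[247.1744 145.6561]]
dark ((250.6827850341797, 149.693115234375), (4.484456539154053, 13.038142204284668), 85.2363510131836) 25.5
```

View pics/both9.png

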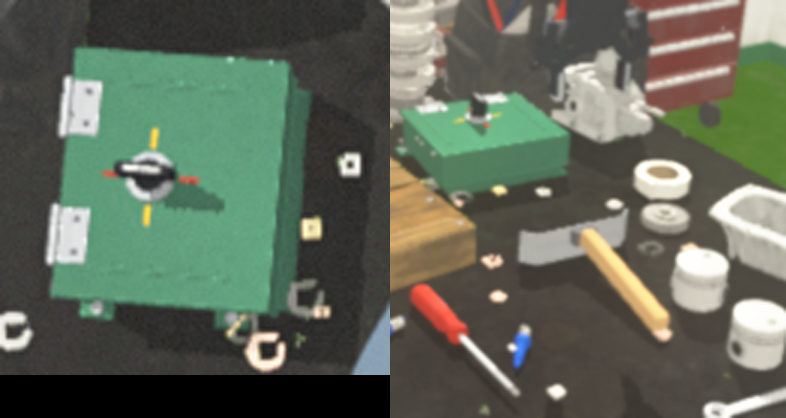

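```bash
python3 -c "
from cell import env
print(env.close_job())"
```

```text
the job is handed in; nothing more can be done
None
```

The job is done and handed in at about 22 s of the 72 s allowed; no verdict is reported at hand-in.

**What I did:** I gripped the hoe by its handle and swept all four plugs into the box in one pass. I set the hoe down on the bench, then pressed the lid shut along its arc. I turned the wing to the yellow marks, pushed it in about 9.7 mm, gave it a quarter turn clockwise and let go.

**Last checks:**
- **Plugs:** the last clear views before the lid shut showed all four well inside, roughly 45 mm behind the mouth.
- **Lid:** it met a firm stop at 63 mm, as it should when shut.
- **Wing:** it lies along the red marks. In the side view it sits about 2 pixels lower than before, which fits the 7.5 mm of the hooked position. That is a small change and my only evidence of the hooking depth.
- **Hoe and bystanders:** the hoe lies free on the bench, and the piston and red screwdriver look unmoved. The gripper is clear of everything.
- **Disagreement:** two estimates of the box's angle differed by about 1° (83.6° against 82.7°), well within the wing's tolerance. No other check failed.

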